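# Empty the rocker hopper into the lever-lid scrap bin

### The arm

A 7-joint arm with a two-finger parallel gripper is mounted at the origin on the work surface. World frame = base frame: x ahead of the robot, y to its left, z up, the work surface at z = 0. Lengths are in m, angles in rad, forces in N, time in s.
With the tool pointing down it reaches from about 0.425 to 0.95 m from the base axis. Payload 16.7 kg.
Tool frame: the origin (TCP) lies midway between the tips of the shut fingers; the grasp point (between the pads) lies 19 mm behind it (bot.hold_point_z is the distance from the TCP to the grasp point, in m); z points along the fingers, y is the line along which they close (so a half turn about z gives the same grasp; the last joint's range is limited). The gripper opens to 94 mm and grips with 3 to 60 N. Pads are 16 mm wide; open, the fingers measure 119 mm over their backs; the gripper's body (75 mm by 177 mm) begins 78 mm behind the grasp point.
Start: joints at [-1.407, 0.426, 0.074, 1.606, -0.034, 1.111, -0.067], TCP at [0.208, 0.642, 0.205] pointing down, gripper open.
Joint ranges: [-2.85, 2.85], [-0.5, 2.14], [-1.23, 1.37], [0.21, 2.46], [-1.02, 4.16], [0.16, 2.05], [-2.73, 2.73]. Speed limits (rad/s): [1.89, 1.89, 2.39, 2.39, 3.01, 3.01, 3.01].

### API

Orientations are given as a unit quaternion [w, x, y, z].
In Python, from station import bot gives the robot as it stands.
- The arm moves only by the shell command python3 -m pendant 'ROWS' [OPENING]. ROWS is JSON, a list that holds one entry, the list of rows, each a list of 6 numbers: the shift along the tool's x, y, z in mm, then the turn, a rotation vector about the tool's x, y, z in degrees. A call has 1 to 12 rows; each row shifts and turns the commanded pose from where the row before left it, along the tool's axes as they then stand; what a row does not reach is not made up. A row lasts 1/8 s, in which the tool goes at most 62.5 mm and 10.7 degrees, less where a joint would pass 70% of its speed; a pose out of reach is approached as far as the arm can. A call with a gripper value outside its range is refused whole. OPENING is the gripper command: -1 is shut, 1 is fully open, values between are in proportion, set as the call begins (- or left out, the last holds). The fingers move at their own pace and stop on an object; the grip force is fixed at half the most. Time passes only in rows, so rows that do not move let the fingers close. It gives the time, the measured TCP pose, the force, the opening and the grip force at its end, in the units of the state.
- bot.read_state(): the state, without advancing time (a new reading comes with each control period).
- bot.snapshot(name): name is "scene" or "top" or "wrist"; returns a dict with "frame" (480x640x3 uint8, red, green, blue), "fx", "fy", "cx", "cy" (pixels), "k1" (the pictures are not rectified: a ray, as slopes to the right and down, at radius r is drawn at 1 + k1 r^2 times it, then the intrinsics apply), "T" (4x4, takes a point from camera to world coordinates). Camera axes: x right, y down, z forward; pixel columns grow to the right and rows downward; lengths in m; the calibration is good to about 2 mm. A picture is of the moment at which its call begins. There is no depth.
- bot.close_job(): hands the job in; it is judged then, once.
The state is a dict: "time_s": time; "joint_pos": joint angles; "qvel": joint speeds; "tau": joint torques, N m; "tool_pos": TCP position; "ee_rot": TCP orientation; "force": force on the tool from outside, world axes, zero at the start; "moment": the same for the moment, N m; "gripper_width": opening from 0.0 (shut) to 1.0 (fully open); "grasp_force": force on a finger pad.
Only numpy, scipy, OpenCV 4.12 (cv2) and the standard library are available. Lean on these libraries where they do the work, as an engineer would, in place of code of your own. Each camera call takes 0.05 s, during which the arm holds its last target. There are 200 camera calls.

### The job

Empty the three orange rod offcuts from the blue rocker hopper into the grey scrap bin: slide the timber that blocks the bin's red lever out of the way and leave it on the bench, pull the hopper forward by its yellow bar to its stop so that the rods roll down the chute against the shut lid's gate, then press the lever well down and hold the lid raised until all three rods have dropped in, and let go so that it shuts. Swing the hopper fully home again, before or after using the lever. Work the lid only by its lever, never by hand, and leave the bottle, can, tape roll, screwdriver and mug where they stand.

Things in the scene. Friction and masses are not known exactly. Their poses are not given: they have to be found in the camera images.
- station: The fixed scrap station; its place and heading vary. Origin on the bench under the middle of the bin; +x points roughly away from the robot, +y along the bench from the bin to the hopper, z up. The grey open-topped bin is 210 (x) by 180 (y), 115 high, walls 5. The hopper stands on two blue uprights at y = 235 to 265.
- chute_foot (a point): Middle of the foot of the steel chute's floor, at the bin's +y rim: station (-45, 88), height 122. The chute is 118 wide inside and rises from here along +y at 31 degrees to the hopper (y = 243, height 215); its side walls stand 63 above its floor.
- bin_in (a point): Middle of the bin's inner floor, 5 mm above the bench; axes as the station's. Inside, the bin is 200 (x) by 170 (y) by 110 deep.
- lid (a joint): Angle of the bin's grey lid: 0 shut, 1.1 fully raised. Hinged along the station's y at x = +105, height 117, so its free edge is on the robot's side. Lid = 2.2 x lever; it falls shut within a second or so when the lever is let go. Rods roll in once it is well raised.
- lid_edge (a point): Middle of the free edge of the lid, on its top (station x = -100 when shut). A yellow gate plate, 85 high, stands on the lid's +y edge across the chute's foot and holds back what lies in the chute; it lifts with the lid.
- lever (a joint): Angle of the bin's lever: 0 up (level), 0.5 fully pressed. It turns about a line along the station's y at (x = -114, height 92) and sticks out 130 towards the robot. Pressing it takes about 7 N at the pad; it rises by itself when let go.
- lever_pad (a point): Middle of the top of the lever's red pad, 60 by 60 and 10 thick, 100 from the lever's pivot; 97 above the bench when the lever is up and about 43 lower when the lever is at 0.45. It is at station x = -214, y = -20. Press down here. Below the pad are 87 of free height.
- hopper (a joint): Tilt of the blue rocker hopper: 0 home, 1.05 pulled forward (its bar moves towards the station's -y and down) to its stop. It stays where it is left (stiff pivot) and takes about 10 N at the bar.
- hopper_pivot (a point): Middle of the hopper's pivot line, which runs along the station's x, at station (-45, 245), height 215. Fixed.
- hopper_bar (a point): Middle of the hopper's yellow bar, 12 in diameter, running 107 between two posts along the station's x. At home it is 103 above the pivot and 12 to its +y side; it circles the pivot at 104. It can be hooked or pinched from above. The tray behind it, open in front, slopes down to the back by 20 degrees when home (130 long, 108 wide inside).
- rod0: Orange round rod offcut, 38 in diameter, 95 long, 0.12 kg, lying along its own x; origin at its middle. Starts in the hopper, at its back.
- rod1: Rod offcut like rod0, in the middle of the hopper's tray.
- rod2: Rod offcut like rod0, nearest the front of the hopper.
- timber: Loose piece of pale timber, 180 (its x) by 45 (its y) by 70 high, 0.28 kg, origin in the middle of its underside. It lies under the lever pad, across it, both ends sticking out beside the pad by 30 to 90, and stops the lever. Gripped across its 45 width at a free end it can be drawn out sideways along the station's y. The lever is free when no part of it is under the pad.
- bottle: Blue bottle, 64 in diameter, 190 high, standing to the left or right of the lever, 185 to 210 from it; origin at the middle of its underside. Leave it standing. A flat yellow label on the bench on the lever's other side is no obstacle.
- can: Red can, 66 in diameter, 150 high, standing; origin under its middle.
- tape: Black tape roll, 100 in diameter, 48 high, lying flat; origin under its middle.
- driver: Screwdriver 200 long, lying on the bench.
- mug: White mug, 80 in diameter, 90 high; origin under its middle.

How it is judged:
By the outcome, as a careful person would: the job done as asked, in the order asked, and still so for the second after the job is handed in, with the robot touching nothing.
It also fails if it takes over 61 s, if anything falls off the work surface, if the arm or the gripper's body presses on something with over 40 N, if the wrist force passes 120 N, or if a joint passes its speed limit or range.

## Working session

There is one attempt and no reset: what is moved stays moved. The work goes in short steps, Python scripts to look and compute and a shell command to move; the robot and the scene stay as the last step left them, time stands still between calls to the robot, and variables do not carry over. Pictures are saved under pics/ and viewed, at most 10 in all, crops included, and the job is handed in when it is done.

```bash
mkdir -p pics; ls; cat > h.py <<'E'
import numpy as np, cv2
from station import bot
def snap(n):
    s=bot.snapshot(n); return s
def ray(s,u,v):
    K=np.array([[s['fx'],0,s['cx']],[0,s['fy'],s['cy']],[0,0,1]])
    p=cv2.undistortPoints(np.array([[[u,v]]],float),K,np.array([s['k1'],0,0,0,0]))[0,0]
    T=np.array(s['T']); d=T[:3,:3]@np.array([p[0],p[1],1]); return T[:3,3],d
def onz(s,u,v,z):
    o,d=ray(s,u,v); return o+d*(z-o[2])/d[2]
def proj(s,P):
    T=np.array(s['T']); c=T[:3,:3].T@(np.array(P)-T[:3,3]); x,y=c[0]/c[2],c[1]/c[2]; k=1+s['k1']*(x*x+y*y)
    return s['fx']*x*k+s['cx'], s['fy']*y*k+s['cy']
def save(s,f): cv2.imwrite('pics/'+f,s['frame'][:,:,::-1])
E
python3 - <<'E'
from h import *
for n in ("scene","top"):
    s=snap(n); save(s,n+'0.png'); print(n,np.round(s['T'],3).tolist(),s['fx'],s['k1'])
    np.savez(n+'0.npz',**s)
print(bot.read_state())
E
```

```text
pics
scene [[0.358, 0.652, -0.669, 1.562], [0.934, -0.257, 0.249, -0.337], [-0.01, -0.714, -0.701, 1.18], [0.0, 0.0, 0.0, 1.0]] 452.7020882835122 -0.10571404644463558
top [[-0.021, -0.994, 0.107, 0.439], [-1.0, 0.021, 0.002, 0.011], [-0.004, -0.107, -0.994, 1.822], [0.0, 0.0, 0.0, 1.0]] 606.3750737175477 0.05237971376622949
{'time_s': 0.1, 'joint_pos': array([-1.40751828,  0.42665603,  0.07386189,  1.60654591, -0.03411432,
        1.11083357, -0.06708845]), 'qvel': array([ 1.17285922e-03, -1.43685275e-03,  1.77534672e-04, -2.15336849e-03,
        2.17183609e-04,  2.69718817e-05,  4.01499190e-04]), 'tau': array([ 8.93613033e-03, -9.37470174e+01,  3.67840402e+00, -4.55031466e+01,
       -4.83976991e-02,  1.70033402e-02,  3.72333170e-05]), 'tool_pos': array([0.20760151, 0.64184955, 0.20485359]), 'ee_rot': array([-5.60244686e-05,  1.55769395e-01,  9.87793271e-01, -5.89018224e-04]), 'force': array([ 0.19186649, -0.30602945, -0.16580537]), 'moment': array([-0.00603979,  0.06995984,  0.02908815]), 'grasp_force': 0.0, 'gripper_width': 0.9997441843155495}
```

View pics/scene0.png

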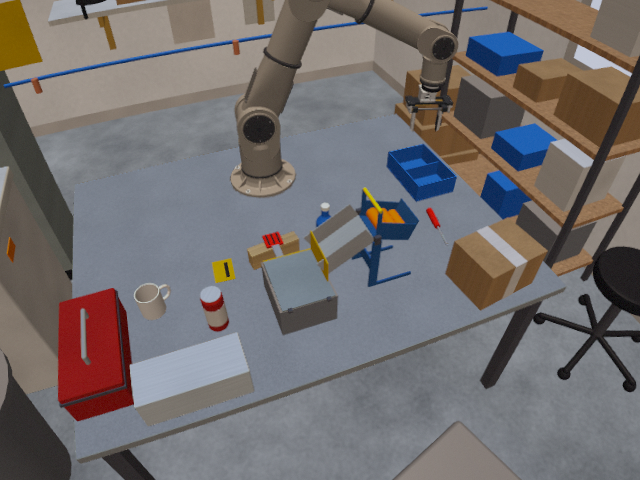

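View pics/top0.png

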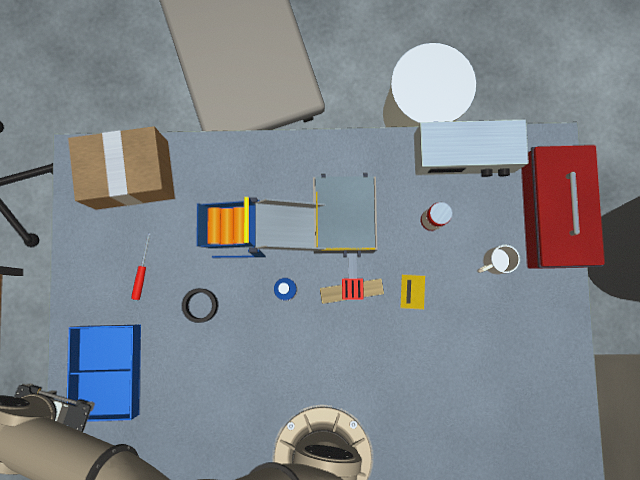

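The top view shows the red pad at about (353,289), the timber under it spanning (320,295) to (383,287), and the bottle at (285,289) on the +y side. The lid is at (345,212), the yellow bar at (247,220), and the rods at about (225,225). The -y side of the lever is clear, with only the flat label there.

```bash
cat > m.py <<'E'
from h import *
s=dict(np.load('top0.npz')); 
for k in('fx','fy','cx','cy','k1'): s[k]=float(s[k])
f=s['frame']; hsv=cv2.cvtColor(f,cv2.COLOR_RGB2HSV)
def rect(name,lo,hi,box,z):
    m=cv2.inRange(hsv,lo,hi); k=np.zeros_like(m); x0,y0,x1,y1=box; k[y0:y1,x0:x1]=m[y0:y1,x0:x1]
    k=cv2.morphologyEx(k,cv2.MORPH_CLOSE,np.ones((5,5)))
    pts=np.argwhere(k)[:,::-1]
    W=np.array([onz(s,u,v,z)[:2] for u,v in pts],np.float32)
    r=cv2.minAreaRect(W); b=cv2.boxPoints(r)
    print(name,len(pts),'c',np.round(r[0],4),'size',np.round(r[1],4),'ang',round(r[2],2)); print(np.round(b,3).tolist())
    return r
rect('pad',(0,150,120),(10,255,255),(335,270,372,305),.097)
rect('padR',(170,150,120),(180,255,255),(335,270,372,305),.097)
rect('timber',(10,40,90),(28,255,255),(312,272,392,310),.070)
rect('bar',(22,150,120),(34,255,255),(238,190,255,250),.318)
rect('bottle',(100,120,60),(125,255,255),(268,272,302,305),.15)
rect('gate',(20,130,100),(34,255,255),(310,170,326,255),.16)
print('hsv lid',hsv[212,345],'timber',hsv[295,330],hsv[287,375])
for n,z,p in [('lid corner far L',.12,(315,178)),('lid far R',.12,(375,178)),('near R',.12,(376,250)),('near L',.12,(316,250))]: print(n,np.round(onz(s,*p,z),3))
E
python3 m.py; python3 - <<'E'
import cv2
a=cv2.imread('pics/top0.png')[160:310,190:400]; cv2.imwrite('pics/c1.png',cv2.resize(a,(800,571),interpolation=cv2.INTER_CUBIC))
E
```

```text
pad 423 c [ 0.4773 -0.0945] size [0.0571 0.0565] ang 88.84
[[0.4480000138282776, -0.12200000137090683], [0.5049999952316284, -0.12399999797344208], [0.5059999823570251, -0.06700000166893005], [0.44999998807907104, -0.06499999761581421]]
padR 1 c [ 0.4494 -0.0767] size [0. 0.] ang 0.0
[[0.4490000009536743, -0.07699999958276749], [0.4490000009536743, -0.07699999958276749], [0.4490000009536743, -0.07699999958276749], [0.4490000009536743, -0.07699999958276749]]
timber 631 c [ 0.473  -0.0943] size [0.0442 0.1798] ang 7.86
[[0.4390000104904175, -0.00800000037997961], [0.46299999952316284, -0.1860000044107437], [0.5070000290870667, -0.18000000715255737], [0.4830000102519989, -0.0020000000949949026]]
bar 283 c [0.6516 0.1863] size [0.0217 0.1137] ang 87.93
[[0.593999981880188, 0.17800000309944153], [0.7080000042915344, 0.17299999296665192], [0.7089999914169312, 0.19499999284744263], [0.5950000286102295, 0.19900000095367432]]
bottle 284 c [0.4813 0.0942] size [0.0577 0.0576] ang 89.01
[[0.4519999921321869, 0.06599999964237213], [0.5099999904632568, 0.06499999761581421], [0.5109999775886536, 0.12300000339746475], [0.453000009059906, 0.12399999797344208]]
gate 94 c [0.6638 0.0026] size [0.1637 0.0232] ang 7.64
[[0.5809999704360962, 0.003000000026077032], [0.5839999914169312, -0.019999999552965164], [0.7459999918937683, 0.0020000000949949026], [0.7429999709129333, 0.02500000037252903]]
hsv lid [100  50 154] timber [ 21  87 159] [ 22  90 170]
lid corner far L [0.794 0.004 0.12 ]
lid far R [ 0.791 -0.167  0.12 ]
near R [ 0.585 -0.164  0.12 ]
near L [0.588 0.005 0.12 ]
```

View pics/c1.png

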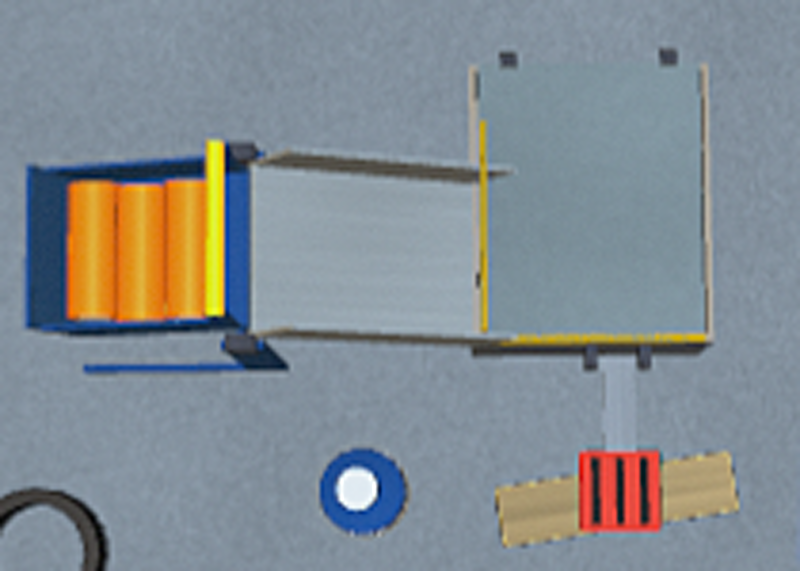

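The crop confirms that the timber, about 8° off the pad's square, sticks out about 60 mm on each side of the pad. I'll draw it out by its -y end, away from the bottle, starting with a raise and turn.

```bash
python3 -m pendant '[[[0,0,-14,0,0,9.2],[0,0,-14,0,0,9.2],[0,0,-14,0,0,9.2],[0,0,-14,0,0,9.2],[0,0,-14,0,0,9.2],[0,0,-14,0,0,9.2],[0,0,-11,0,0,9.2],[-24,12,0,0,0,0],[-46,24,0,0,0,0],[-46,24,0,0,0,0],[-46,24,0,0,0,0],[-46,24,0,0,0,0]]]' 1
cat >> h.py <<'E'
from scipy.spatial.transform import Rotation as R
def st(): 
    s=bot.read_state(); q=s['ee_rot']; Rm=R.from_quat([q[1],q[2],q[3],q[0]]); return s,s['tool_pos'],Rm
def to(target,yh=None):
    "shift in tool axes (mm) to target, turn about tool z to bring tool y to heading yh(deg); "
    s,p,Rm=st(); M=Rm.as_matrix(); h=np.degrees(np.arctan2(M[1,1],M[0,1]))
    print('t',round(s['time_s'],2),'pos',np.round(p,4),'yhead',round(h,2),'toolz',np.round(M[:,2],3),'F',np.round(s['force'],1))
    print('shift mm',np.round(M.T@(np.array(target)-p)*1000,1),'turnz', None if yh is None else round(h-yh,1),'w',round(s['gripper_width'],3))
E
python3 -c "
from h import *
to([.45,.30,.30],7.7)"
```

```text
time_s: 1.6
tool_pos: [0.3432, 0.4489, 0.3003]
ee_rot: [-0.0, 0.658, 0.753, -0.0]
force: [1.3, 0.3, 0.9]
gripper_width: 1.003
grasp_force: 0.0
t 1.6 pos [0.3432 0.4489 0.3003] yhead 7.68 toolz [-0. -0. -1.] F [1.3 0.3 0.9]
shift mm [-161.8   85.9    0.3] turnz -0.0 w 1.003
```

```bash
python3 -m pendant '[[[-54,28,0,0,0,0],[-54,28,0,0,0,0],[-54,28,0,0,0,0],[-52,-3,0,0,0,0],[-52,-3,0,0,0,0],[-52,-3,0,0,0,0],[-52,-3,0,0,0,0],[-52,-3,0,0,0,0],[-52,-4,0,0,0,0],[-52,-4,0,0,0,0],[-52,-4,0,0,0,0],[-45,-3,0,0,0,0]]]'
python3 -c "
from h import *
to([.482,-.163,.031],7.7)"
```

```text
time_s: 3.1
tool_pos: [0.4789, -0.1615, 0.3006]
ee_rot: [0.0, 0.658, 0.753, 0.0]
force: [1.1, 0.5, 0.2]
gripper_width: 0.998
grasp_force: 0.0
t 3.1 pos [ 0.4789 -0.1615  0.3006] yhead 7.65 toolz [ 0.001  0.001 -1.   ] F [1.1 0.5 0.2]
shift mm [ -2.    2.7 269.6] turnz -0.0 w 0.998
```

```bash
python3 -m pendant '[[[-2,3,20,0,0,0],[0,0,45,0,0,0],[0,0,45,0,0,0],[0,0,45,0,0,0],[0,0,45,0,0,0],[0,0,40,0,0,0],[0,0,20,0,0,0],[0,0,10,0,0,0],[0,0,0,0,0,0]]]'
python3 -m pendant '[[[0,0,0,0,0,0],[0,0,0,0,0,0],[0,0,0,0,0,0],[0,0,0,0,0,0],[0,0,0,0,0,0]]]' -1
python3 -c "
from h import *
to([.482,-.163,.031],7.7)"
```

```text
time_s: 4.22
tool_pos: [0.4823, -0.1614, 0.0304]
ee_rot: [-0.0, 0.658, 0.753, -0.0]
force: [-0.3, -0.3, 0.7]
gripper_width: 0.999
grasp_force: 0.0
time_s: 4.85
tool_pos: [0.4826, -0.1613, 0.0306]
ee_rot: [0.0, 0.658, 0.753, 0.0]
force: [0.6, -0.3, 0.3]
gripper_width: 0.503
grasp_force: 0.0
t 4.85 pos [ 0.4826 -0.1613  0.0306] yhead 7.68 toolz [ 0. -0. -1.] F [ 0.6 -0.3  0.3]
shift mm [-1.6 -0.8 -0.4] turnz -0.0 w 0.503
```

```bash
python3 -m pendant '[[[0,0,0,0,0,0],[0,0,0,0,0,0],[0,0,0,0,0,0],[-10,0,0,0,0,0],[-20,0,0,0,0,0],[-25,0,0,0,0,0],[-25,0,0,0,0,0],[-25,0,0,0,0,0],[-25,0,0,0,0,0],[-25,0,0,0,0,0],[-15,0,0,0,0,0],[-5,0,0,0,0,0]]]' -1
python3 -m pendant '[[[0,0,0,0,0,0],[0,0,0,0,0,0],[0,0,0,0,0,0],[0,0,0,0,0,0]]]' 1
python3 - <<'E'
from h import *
s=snap('top'); save(s,'top1.png'); hsv=cv2.cvtColor(s['frame'],cv2.COLOR_RGB2HSV)
to([.5,-.33,.031],7.7)
E
```

```text
time_s: 6.35
tool_pos: [0.5056, -0.3353, 0.0304]
ee_rot: [-0.0, 0.659, 0.753, -0.0]
force: [-2.8, 7.8, 16.0]
gripper_width: 0.474
grasp_force: 30.0
time_s: 6.85
tool_pos: [0.506, -0.3344, 0.0305]
ee_rot: [0.0, 0.658, 0.753, 0.0]
force: [-0.1, 0.8, -0.1]
gripper_width: 0.864
grasp_force: 0.0
t 6.9 pos [ 0.5059 -0.3346  0.0305] yhead 7.69 toolz [-0. -0. -1.] F [-0.3  0.4 -0.4]
shift mm [ 5.3 -5.3 -0.5] turnz -0.0 w 0.905
```

View pics/top1.png

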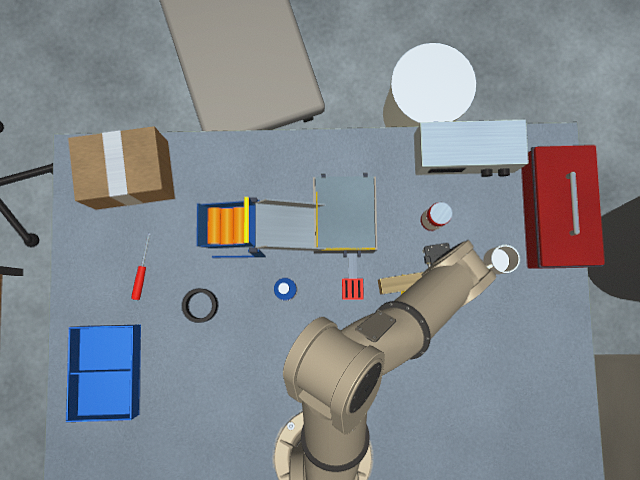

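The timber is now clear of the pad: its near end is at (379,287) and the pad's right edge at x=365. I'll lift and turn for the hopper bar, and cross-check the bar's position.

```bash
python3 -m pendant '[[[0,0,-25,0,0,0],[0,0,-50,0,0,0],[0,0,-40,0,0,-10.1],[0,0,-40,0,0,-10.1],[0,0,-40,0,0,-10.1],[0,0,-40,0,0,-10.1],[0,0,-40,0,0,-10.1],[0,0,-40,0,0,-10.1],[0,0,-35,0,0,-10.1],[0,0,-20,0,0,-10.1],[0,0,0,0,0,0]]]' 1
python3 - <<'E'
from h import *
from scipy.optimize import least_squares
L=lambda n:{k:(float(v) if v.ndim==0 else v) for k,v in np.load(n+'0.npz').items()}
a,b=L('top'),L('scene')
def cen(s,box):
    hsv=cv2.cvtColor(s['frame'],cv2.COLOR_RGB2HSV); m=cv2.inRange(hsv,(24,170,120),(34,255,255)); k=np.zeros_like(m); x0,y0,x1,y1=box; k[y0:y1,x0:x1]=m[y0:y1,x0:x1]
    p=np.argwhere(k)[:,::-1]; r=cv2.minAreaRect(p.astype(np.float32)); print(len(p),r,p.mean(0)); return p.mean(0)
ca=cen(a,(238,190,255,250)); cb=cen(b,(355,180,390,225))
f=lambda X:np.concatenate([np.array(proj(a,X))-ca,np.array(proj(b,X))-cb])
r=least_squares(f,[.65,.18,.31]); print('bar',r.x,'res',r.fun)
print('j7',st()[0]['joint_pos'])
to([r.x[0],r.x[1],.40],88.5)
E
```

```text
time_s: 8.28
tool_pos: [0.506, -0.3352, 0.4017]
ee_rot: [0.001, 0.014, 1.0, -0.0]
force: [-0.3, -0.1, -1.0]
gripper_width: 0.999
grasp_force: 0.0
182 ((245.5, 219.5), (45.0, 3.0), 90.0) [245.48901099 219.74725275]
93 ((372.26580810546875, 199.79551696777344), (28.778345108032227, 3.5972931385040283), 52.4314079284668) [372.7311828  200.23655914]
bar [0.65138943 0.18187197 0.31418928] res [-0.26633719 -0.10632728 -0.33930366  0.03622841]
j7 [-0.00775225  0.22167727  0.60698437  1.51533993 -0.12742915  1.44201699
  2.14743399]
t 8.28 pos [ 0.506  -0.3352  0.4017] yhead 88.44 toolz [ 0.002 -0.001 -1.   ] F [-0.3 -0.1 -1. ]
shift mm [-131.2  520.8    1.6] turnz -0.1 w 0.999
```

```bash
python3 -m pendant '[[[-7,25,0,0,0,0],[-12,50,0,0,0,0],[-12,50,0,0,0,0],[-12,50,0,0,0,0],[-12,50,0,0,0,0],[-14,50,0,0,0,0],[-14,50,0,0,0,0],[-14,50,0,0,0,0],[-12,50,0,0,0,0],[-12,50,0,0,0,0],[-8,35,0,0,0,0],[-2,11,0,0,0,0]]]'
python3 - <<'E'
from h import *
to([.651,.182,.299],88.5)
s=snap('scene'); save(s,'s2.png'); s=snap('wrist'); save(s,'w2.png')
x=np.hstack([cv2.imread('pics/s2.png')[100:340,230:550],cv2.resize(cv2.imread('pics/w2.png'),(320,240))]); cv2.imwrite('pics/c2.png',x)
E
```

```text
time_s: 9.78
tool_pos: [0.6503, 0.1853, 0.3982]
ee_rot: [-0.001, 0.014, 1.0, -0.0]
force: [0.2, -0.4, 0.1]
gripper_width: 0.996
grasp_force: 0.0
t 9.78 pos [0.6503 0.1853 0.3982] yhead 88.42 toolz [-0.003 -0.001 -1.   ] F [ 0.2 -0.4  0.1]
shift mm [-1.  -3.2 99.2] turnz -0.1 w 0.996
```

View pics/c2.png

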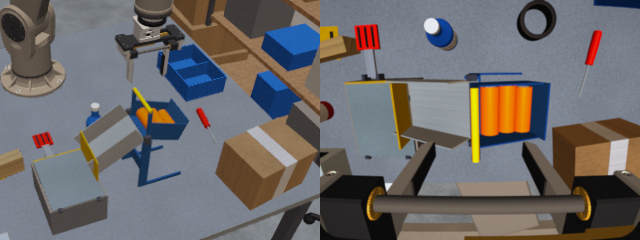

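The scene and wrist crops show the open fingers straddling the yellow bar: in the crop the bar is at about x=475, with the fingertips at 432 and 522. Descending to pinch it.

```bash
python3 -m pendant '[[[-1,-3,15,0,0,0],[0,0,30,0,0,0],[0,0,30,0,0,0],[0,0,18,0,0,0],[0,0,6,0,0,0],[0,0,0,0,0,0]]]'
python3 -m pendant '[[[0,0,0,0,0,0],[0,0,0,0,0,0],[0,0,0,0,0,0],[0,0,0,0,0,0],[0,0,0,0,0,0],[0,0,0,0,0,0],[0,0,0,0,0,0],[0,0,0,0,0,0],[0,0,0,0,0,0],[0,0,0,0,0,0],[0,0,0,0,0,0]]]' -1
python3 -c "
from h import *
to([.651,.182,.299],88.5)"
```

```text
time_s: 10.62
tool_pos: [0.6518, 0.1792, 0.3018]
ee_rot: [0.0, 0.014, 1.0, 0.0]
force: [0.6, 1.3, 0.2]
gripper_width: 0.998
grasp_force: 0.0
time_s: 12.0
tool_pos: [0.6516, 0.1798, 0.3015]
ee_rot: [0.0, 0.013, 1.0, 0.0]
force: [0.6, 1.6, -0.1]
gripper_width: 0.118
grasp_force: 30.0
t 12.0 pos [0.6516 0.1798 0.3015] yhead 88.49 toolz [ 0.  0. -1.] F [ 0.6  1.6 -0.1]
shift mm [0.7 2.2 2.5] turnz -0.0 w 0.118
```

```bash
python3 -m pendant '[[[0,-5.4,-0.4,0,0,0],[0,-5.4,-0.3,0,0,0],[0,-10.9,0.5,0,0,0],[0,-10.7,1.5,0,0,0],[0,-5.3,1.2,0,0,0],[0,-5.2,1.5,0,0,0],[0,-5.2,1.7,0,0,0],[0,-5,2.1,0,0,0],[0,-4.9,2.3,0,0,0],[0,-4.8,2.5,0,0,0],[0,-4.7,2.8,0,0,0],[0,-4.5,3,0,0,0]]]'
python3 -m pendant '[[[0,-4.3,3.3,0,0,0],[0,-4.2,3.5,0,0,0],[0,-4,3.7,0,0,0],[0,-3.8,3.9,0,0,0],[0,-3.5,4.1,0,0,0],[0,-3.4,4.2,0,0,0],[0,-1,1.5,0,0,0],[0,0,0,0,0,0]]]'
python3 - <<'E'
from h import *
to([.651,.085,.258],88.5); print(st()[0]['grasp_force'])
s=snap('scene'); save(s,'s3.png')
cv2.imwrite('pics/c3.png',cv2.resize(cv2.imread('pics/s3.png')[140:340,240:480],(720,600)))
E
```

```text
time_s: 13.5
tool_pos: [0.6501, 0.1093, 0.2839]
ee_rot: [0.001, 0.013, 1.0, 0.001]
force: [1.2, 7.6, 5.9]
gripper_width: 0.119
grasp_force: 30.0
time_s: 14.5
tool_pos: [0.6494, 0.0847, 0.2593]
ee_rot: [0.001, 0.013, 1.0, 0.001]
force: [2.4, 5.1, 2.0]
gripper_width: 0.117
grasp_force: 30.0
t 14.5 pos [0.6494 0.0847 0.2593] yhead 88.54 toolz [ 0.001  0.002 -1.   ] F [2.4 5.1 2. ]
shift mm [-1.6  0.3  1.3] turnz 0.0 w 0.117
30.02041518688202
```

View pics/c3.png

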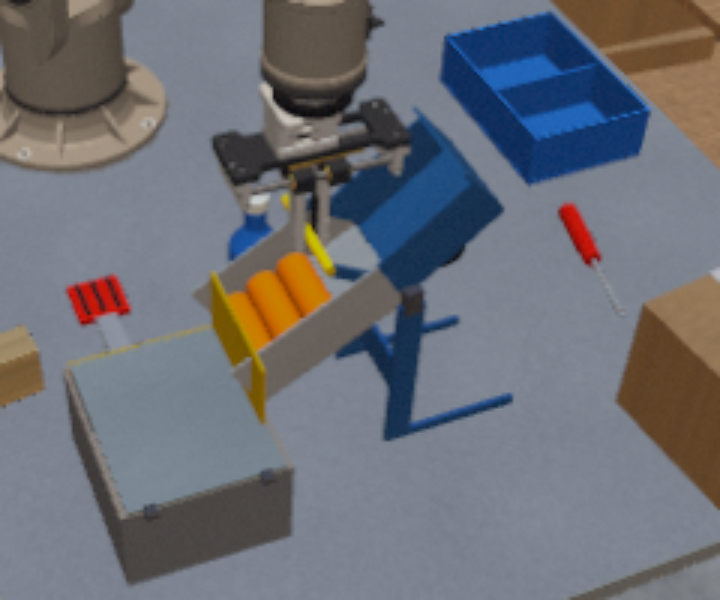

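All three rods lie in the chute against the yellow gate, at about (250,320), (270,300) and (305,285) in the crop. I'll nudge further to confirm the hopper is at its stop.

```bash
python3 -m pendant '[[[0,-1.5,2,0,0,0],[0,-1.2,1.6,0,0,0],[0,0,0,0,0,0]]]'; python3 -c "
from h import *
to([.651,.0847,.2593],88.5)"
```

```text
time_s: 14.92
tool_pos: [0.6496, 0.0843, 0.2584]
ee_rot: [0.002, 0.012, 1.0, 0.003]
force: [-9.9, 13.1, 29.2]
gripper_width: 0.116
grasp_force: 30.0
t 14.93 pos [0.6496 0.0843 0.2584] yhead 88.63 toolz [ 0.003  0.005 -1.   ] F [-9.9 13.1 29.2]
shift mm [-1.4  0.4 -0.9] turnz 0.1 w 0.116
```

At the stop: the force rose to 29 N with no further motion. Now I'll swing the hopper home along the reverse arc, with a small push onto the home stop.

```bash
python3 -m pendant '[[[0,3.7,-5.1,0,0,0],[0,6.9,-8.3,0,0,0],[0,7.8,-7.6,0,0,0],[0,8.5,-6.8,0,0,0],[0,9.2,-5.8,0,0,0],[0,9.7,-4.8,0,0,0],[0,10.2,-3.8,0,0,0],[0,10.5,-2.7,0,0,0],[0,10.7,-1.5,0,0,0],[0,10.9,-0.5,0,0,0],[0,10.8,0.7,0,0,0],[0,0,0,0,0,0]]]'; python3 -c "
from h import *
to([.651,.1798,.3015],88.5)"
```

```text
time_s: 16.42
tool_pos: [0.6517, 0.1798, 0.3019]
ee_rot: [0.0, 0.013, 1.0, -0.0]
force: [-1.4, -4.9, 7.8]
gripper_width: 0.118
grasp_force: 30.0
t 16.43 pos [0.6517 0.1798 0.3019] yhead 88.47 toolz [ 0.    -0.001 -1.   ] F [-1.4 -4.9  7.8]
shift mm [0.7 0.  0.4] turnz -0.0 w 0.118
```

```bash
python3 -m pendant '[[[0,1.5,0,0,0,0],[0,1.5,0.3,0,0,0],[0,0,0,0,0,0]]]'; python3 -c "
from h import *
to([.651,.1798,.3015],88.5)"
```

```text
time_s: 16.8
tool_pos: [0.6518, 0.1799, 0.3019]
ee_rot: [-0.0, 0.015, 1.0, -0.001]
force: [-6.0, -15.8, 12.3]
gripper_width: 0.118
grasp_force: 30.0
t 16.8 pos [0.6518 0.1799 0.3019] yhead 88.33 toolz [-0.    -0.003 -1.   ] F [ -6.  -15.8  12.3]
shift mm [ 0.8 -0.1  0.4] turnz -0.2 w 0.118
```

The hopper is against its home stop, with 16 N of reaction and no motion. I'll release it, rise, and go over the lever pad with the fingers shut.

```bash
python3 -m pendant '[[[0,0,0,0,0,0],[0,0,0,0,0,0],[0,0,0,0,0,0],[0,0,0,0,0,0],[0,0,-15,0,0,0],[0,0,-35,0,0,0],[0,0,-35,0,0,0],[0,0,-25,0,0,0]]]' 0.2
python3 -m pendant '[[[17,-28,0,0,0,0],[28,-46,0,0,0,0],[28,-46,0,0,0,0],[28,-46,0,0,0,0],[28,-46,0,0,0,0],[24,-40,0,0,0,0],[15,-27,20,0,0,0],[0,0,45,0,0,0],[0,0,45,0,0,0],[0,0,45,0,0,0],[0,0,45,0,0,0],[0,0,20,0,0,0]]]' -1
python3 - <<'E'
from h import *
to([.475,-.0945,.100],88.5)
s=snap('scene'); save(s,'s4.png')
cv2.imwrite('pics/c4.png',cv2.resize(cv2.imread('pics/s4.png')[140:340,240:480],(720,600)))
E
```

```text
time_s: 17.8
tool_pos: [0.6519, 0.1826, 0.4141]
ee_rot: [0.001, 0.013, 1.0, 0.0]
force: [0.0, 0.0, 0.1]
gripper_width: 0.598
grasp_force: 0.0
time_s: 19.3
tool_pos: [0.4758, -0.0919, 0.1901]
ee_rot: [-0.001, 0.013, 1.0, -0.0]
force: [-0.1, 0.3, 0.3]
gripper_width: 0.008
grasp_force: 0.0
t 19.3 pos [ 0.4758 -0.0919  0.1901] yhead 88.46 toolz [-0.001 -0.    -1.   ] F [-0.1  0.3  0.3]
shift mm [ 0.6 -2.6 90.1] turnz -0.0 w 0.008
```

View pics/c4.png

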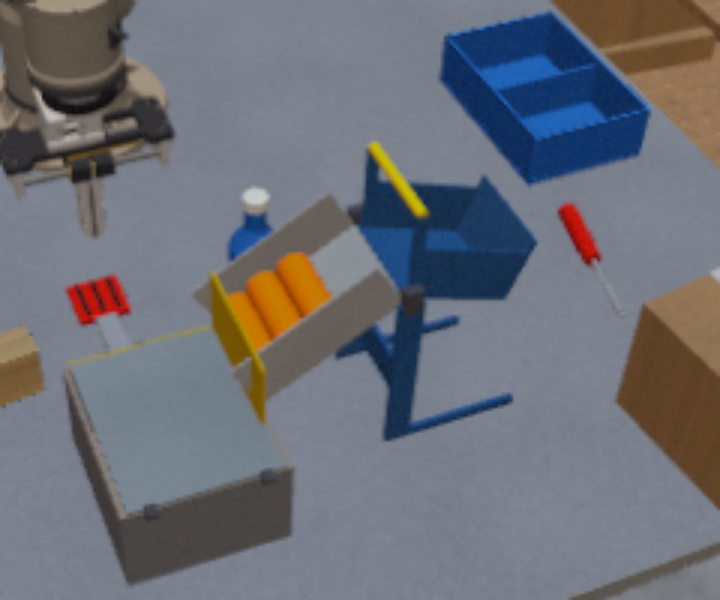

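The hopper is home and empty, the rods are at the gate, and the shut fingers are above the pad. Pressing the lever and holding it.

```bash
python3 -m pendant '[[[0,-2.5,35,0,0,0],[0,0,35,0,0,0],[0,0,17,0,0,0],[-1,0,8,0,0,0],[-1,0,8,0,0,0],[-2,0,8,0,0,0],[-2,0,8,0,0,0],[-2,0,8,0,0,0],[-2,0,8,0,0,0],[0,0,2,0,0,0],[0,0,0,0,0,0],[0,0,0,0,0,0]]]' -1
python3 -m pendant '[[[0,0,0,0,0,0],[0,0,0,0,0,0],[0,0,0,0,0,0],[0,0,0,0,0,0],[0,0,0,0,0,0],[0,0,0,0,0,0],[0,0,0,0,0,0],[0,0,0,0,0,0]]]' -1
python3 - <<'E'
from h import *
to([.485,-.0945,.053],88.5)
s=snap('scene'); save(s,'s5.png')
a=snap('top'); save(a,'t5.png')
cv2.imwrite('pics/c5.png',np.hstack([cv2.resize(cv2.imread('pics/s5.png')[150:340,240:400],(400,475)),cv2.resize(cv2.imread('pics/t5.png')[150:310,250:400],(400,475))]))
E
```

```text
time_s: 20.85
tool_pos: [0.487, -0.0946, 0.0549]
ee_rot: [0.001, 0.013, 1.0, 0.0]
force: [0.7, 1.5, 5.3]
gripper_width: 0.003
grasp_force: 2.2
time_s: 21.85
tool_pos: [0.487, -0.0946, 0.0548]
ee_rot: [0.001, 0.013, 1.0, 0.0]
force: [0.6, 0.0, 5.4]
gripper_width: 0.007
grasp_force: 2.2
t 21.85 pos [ 0.487  -0.0946  0.0548] yhead 88.48 toolz [ 0.001  0.    -1.   ] F [0.6 0.  5.4]
shift mm [ 2.  -0.   1.8] turnz -0.0 w 0.007
```

View pics/c5.png

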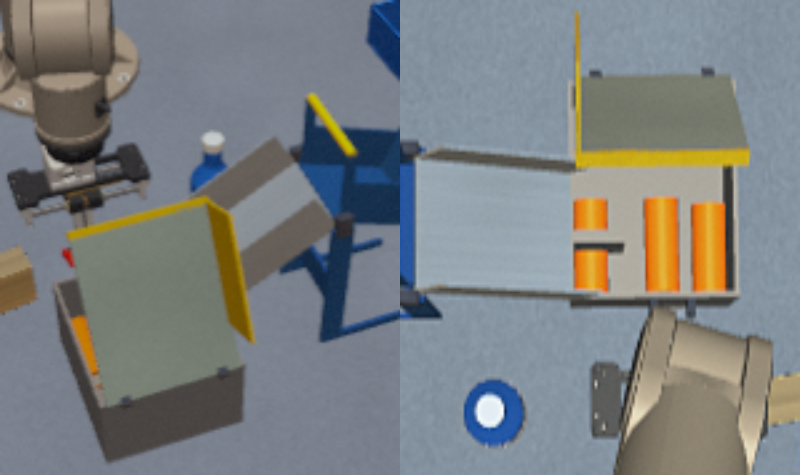

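In both views the lid is well raised, the chute is empty and all three rods are on the bin floor. In the top crop they are at x≈590 (under the chute's tongue), 662 and 708. Letting the lever up.

```bash
python3 -m pendant '[[[1,0,-8,0,0,0],[2,0,-8,0,0,0],[2,0,-8,0,0,0],[2,0,-8,0,0,0],[2,0,-8,0,0,0],[1,0,-10,0,0,0],[0,0,-30,0,0,0],[0,0,-40,0,0,0],[0,0,-40,0,0,0],[0,0,-40,0,0,0],[0,0,-30,0,0,0],[0,0,0,0,0,0]]]' -1
python3 -m pendant '[[[0,0,0,0,0,0],[0,0,0,0,0,0],[0,0,0,0,0,0],[0,0,0,0,0,0],[0,0,0,0,0,0],[0,0,0,0,0,0],[0,0,0,0,0,0],[0,0,0,0,0,0]]]' -1
python3 - <<'E'
from h import *
to([.485,-.0945,.25],88.5)
s=snap('scene'); save(s,'s6.png')
a=snap('top'); save(a,'t6.png')
cv2.imwrite('pics/c6.png',np.hstack([cv2.resize(cv2.imread('pics/s6.png')[150:340,120:460],(450,252)),cv2.resize(cv2.imread('pics/t6.png')[150:330,120:530],(350,252))]))
E
```

```text
time_s: 23.45
tool_pos: [0.4768, -0.0945, 0.2863]
ee_rot: [0.001, 0.013, 1.0, 0.0]
force: [-0.2, 0.3, -1.2]
gripper_width: 0.007
grasp_force: 0.0
time_s: 24.45
tool_pos: [0.4762, -0.0944, 0.2842]
ee_rot: [-0.0, 0.013, 1.0, -0.0]
force: [0.3, 0.5, 1.1]
gripper_width: 0.006
grasp_force: 0.0
t 24.45 pos [ 0.4762 -0.0944  0.2842] yhead 88.48 toolz [-0. -0. -1.] F [0.3 0.5 1.1]
shift mm [-8.8  0.1 34.2] turnz -0.0 w 0.006
```

View pics/c6.png

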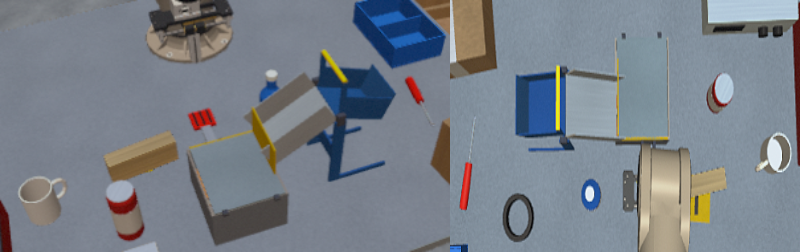

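The lid is shut, the lever is up, the chute and hopper are empty and the hopper is home. The timber is on the bench, and the bottle, can, mug, tape and screwdriver are where they were. One last numeric check of the bar, then I'll hand in.

```bash
python3 - <<'E'
from h import *
for n,b in(('top0',(238,190,255,250)),('t6',(238,190,255,250)),('scene0',(355,180,390,225)),('s6',(355,180,390,225))):
    m=cv2.inRange(cv2.cvtColor(cv2.imread(f'pics/{n}.png'),cv2.COLOR_BGR2HSV)[b[1]:b[3],b[0]:b[2]],(24,170,120),(34,255,255)); print(n,np.argwhere(m).mean(0))
bot.close_job()
E
```

```text
top0 [29.74725275  7.48901099]
t6 [29.62295082  7.49726776]
scene0 [20.23655914 17.7311828 ]
s6 [20.03225806 17.52688172]
the job is handed in; nothing more can be done
```

The job is handed in after about 24.5 s on the robot's clock: all three rods are in the bin with the lid shut, the hopper is fully home, the timber lies clear of the lever on the bench, and the bottle, can, tape roll, screwdriver and mug stand where they were.

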